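Latch the chilled box and hold the temperature probe in its guide port

TASK

Swing the latch bar on the closed lid of the chilled packing box across until it is fully home in its catch. Then lift the probe thermometer out of its stand and lower its stem down the middle of the blue guide port, never letting the probe touch the port or the box, until the yellow band on the stem is level with the top of the port. Finish while still holding the probe there, upright, still and centred, and leave the label roll, the carton and the steel cup where they are.

Things in the scene. Friction and masses are not known exactly. Their poses are not given: they have to be found in the camera images.
- box: fixed steel box with a white closed lid, 200 (x) x 260 (y) mm; origin at the centre of its underside, z up; lid top 90 mm above the origin. On the lid are the latch bar, its catch (dark bracket at x 0, y +112 mm of the box frame, 24 mm above the lid top, open towards box -x) and the blue guide port
- latch (a joint): angle of the steel latch bar (rad), which turns in the horizontal plane about an upright pivot on the lid: 0 = fully home in the catch, pointing along the box's +y; it starts open by 0.8 to 1.4, swung towards the box's -x (at angle q it points along (-sin q, cos q) in the box's x, y). Stop at 0 and at 1.5. Stiff enough to stay where it is left; about 1 N at the knob moves it
- latch_pivot (a point): pivot of the latch bar, at the box centre in plan, 10 mm above the lid top; the bar's mid-height
- knob_top (a point): top centre of the red upright round knob on the latch bar, 14 mm diameter, standing 45 mm above the bar, 60 mm from the pivot (top 58 mm above the lid top); it goes round with the bar. The catch (24 mm above the lid) and the port (25 mm) are the tallest other things on the lid
- port_mouth (a point): centre of the upper mouth of the blue guide port, an upright round collar fixed on the lid at x +30, y -75 mm of the box frame: bore 22 mm diameter, 31 mm deep and opening into the hollow box (floor about 109 mm below the mouth), outside 40 mm diameter, mouth 25 mm above the lid top (115 mm above the work surface); point z is up
- stand: fixed white block 75 x 75 x 105 mm high with a 15 mm hole, 100 mm deep, down its middle; origin at the centre of its underside
- probe: loose probe thermometer, 120 g nominal: black square head 26 x 26 mm and 50 mm tall (sides along its x and y) on a steel stem 8 mm in diameter that runs 95 mm down from the head's underside. Origin at the centre of the head's underside, z up along the stem's axis. It stands upright in the stand, stem in the hole, head resting on the stand's top
- probe_tip (a point): lower end of the probe's stem, on its axis, 95 mm below the head's underside
- probe_band (a point): middle of the yellow band (8 mm tall) round the stem, on its axis, 50 mm above the tip, 45 mm below the head's underside
- label_roll: bystander: white ring-shaped roll lying flat, 110 mm diameter, 50 mm high; origin at the centre of its underside
- carton: bystander: brown carton 110 x 70 x 45 mm high; origin at the centre of its underside
- steel_cup: bystander: open steel cup, 70 mm rim diameter, 70 mm high; origin at the centre of its underside

How it is judged (in metres and radians):
On the way, in this order (a step that is already met when the one before it is completed fails the run):
1. the latch bar is home in its catch (value of joint latch below 0.06 rad), for 0.2 s.
2. the probe is lifted out of its stand, its tip above the height of the port (height (world z) of probe_tip above 0.116 m and contact force between the fingers and probe above 0.5 N), for 0.1 s.
At the end, for the whole second after the job is handed in: The latch is within 0.06 rad of home; the probe is held in the fingers, touching nothing of the box, upright within 0.07 rad and still, with the yellow band's middle within 7 mm of the height of the port's mouth, and both band and tip within 4 mm of the port's axis in plan (value of joint latch below 0.06 rad and z of probe_band in the frame of port_mouth between -0.007 and 0.007 m and horizontal distance between each of probe_band, probe_tip and port_mouth below 0.004 m and angle between probe's own z axis and vertical below 0.07 rad and linear speed of probe below 0.02 m/s and angular speed of probe below 0.15 rad/s and contact force between the fingers and probe above 0.5 N and contact force between probe and box below 0.2 N); the arm keeps its last pose, push and grip.
It fails at once if the probe touches the port or any other part of the box (contact force between probe and box above 0.2 N).
It fails at once if the label roll, the carton or the steel cup is moved by more than 15 mm (distance of any of label_roll, carton, steel_cup from where it was at the start of the episode above 0.015 m).
It also fails if it takes over 64 s, if anything falls off the work surface, if the arm or the gripper's body presses on something with over 40 N, if the wrist force passes 120 N, or if a joint passes its speed limit or range.

ROBOT

A 6-joint arm with a two-finger parallel gripper is mounted at the origin on the work surface. World frame = base frame: x ahead of the robot, y to its left, z up, the work surface at z = 0. Lengths are in mm, angles in rad, forces in N, time in s.
With the tool pointing down it reaches from about 375 to 900 mm from the base axis. Payload 3.1 kg.
Tool frame: the origin (TCP) lies at the very end of the fingers, on their centre line; the grasp point (between the pads) lies 19 mm behind it; y points along the fingers, x is the direction in which the jaws open and shut, and the axes are right-handed (so a half turn about y gives the same grasp; the last joint's range is limited). The gripper opens to 87 mm and grips with 3 to 60 N. Pads are 19 mm wide; open, the fingers measure 117 mm over their backs; the gripper's body (75 mm by 190 mm) begins 51 mm behind the grasp point.
Start: joints at [-1.304, 0.527, 1.433, -0, 1.181, -0.178], TCP at [268.942, -564.152, 222.548] pointing down, gripper open.
Joint ranges: [-3.08, 3.08], [-0.75, 2.2], [0.22, 2.44], [-1.43, 4.57], [0, 2.65], [-2.85, 2.85]. Speed limits (rad/s): [2.79, 2.79, 3.14, 3.14, 3.14, 3.14].

INTERFACE

Orientations are given as a rotation vector (axis times angle).
In Python, from plant import robot gives the robot as it stands. The module is installed in compiled form; this text tells all that it offers.
- The arm moves only by the tool jog_arm, never from a script. Its argument "series" is a list of rows, each an object with "xyz": the shift along the tool's x, y, z in units of 40 mm (1.0 is 40 mm), a list of three; "turn": the turn about the tool's y in degrees. A call has 1 to 12 rows; each row is the pose to reach, as a shift and turn from the pose measured when the call began, along the tool's axes at that moment; what a row does not reach only later rows make up. A row lasts 1/8 s, in which the tool goes at most 62.5 mm and 10.7 degrees, less where a joint would pass 70% of its speed; a pose out of reach is approached as far as the arm can. A call with a gripper value outside its range is refused whole. "gripper" is the opening, from 0 (shut) to 1 (fully open), set as the call begins (left out, the last holds). The fingers move at their own pace and stop on an object; the grip force is fixed at half the most. Time passes only in rows, so rows that repeat a pose let the fingers close. It gives the time, the measured TCP pose, the force and the opening at its end, in the units of the state.
- robot.observe(): the state, without advancing time (a new reading comes with each control period).
- robot.get_image(name): name is "scene" or "side" or "wrist"; returns a dict with "image" (480x640x3 uint8, red, green, blue), "z_map" (480x640 float32, mm along the optical axis (not along the pixel's ray), 0 where there is no reading), "fov_y" (degrees; the focal length in pixels is half the picture's height over the tangent of half this angle, whatever the lens; pixels are square), "cx", "cy" (the principal point, pixels), "camera_from_world" (4x4, takes a point from world to camera coordinates); the wrist camera has in their place "T_tool_cam" (4x4, takes a point from camera to tool coordinates, whose origin is the TCP and whose axes are the tool frame's). Camera axes: x right, y down, z forward; pixel columns grow to the right and rows downward; lengths in mm; the calibration is good to about 2 mm. A picture is of the moment at which its call begins: read the wrist's pose just before it.
- robot.hand_in(): hands the job in, once; it reports no verdict.
The state is a dict: "clock": time; "joint_positions": joint angles; "dq": joint speeds; "tau": joint torques, N m; "ee_pos": TCP position; "ee_rot": TCP orientation; "wrist_force": force on the tool from outside, world axes, zero at the start; "moment": the same for the moment, N m; "width": finger opening in mm.
Only numpy, scipy, OpenCV 4.12 (cv2) and the standard library are available. Lean on these libraries where they do the work, as an engineer would, in place of code of your own. Each camera call takes 0.05 s, during which the arm holds its last target.

## Working session

There is one attempt and no reset: what is moved stays moved. The work goes in short steps, Python scripts to look and compute and a tool call to move; the robot and the scene stay as the last step left them, time stands still between calls to the robot, and variables do not carry over. Pictures are saved under pics/ and viewed, and the job is handed in when it is done.

Besides the shell and the picture viewer there is one more tool, called after "Request:" as name(argument=value, ...), one argument or row to a line, values as JSON. jog_arm: Moves the arm, as the interface text tells. Its arguments: {"type":"object","properties":{"series":{"type":"array","items":{"type":"object","properties":{"xyz":{"type":"array","items":{"type":"number"}},"turn":{"type":"number"}}}},"gripper":{"type":"number"}},"required":["series"]}

```bash
mkdir -p pics
cat > h.py <<'E'
import numpy as np, cv2
from plant import robot
from scipy.spatial.transform import Rotation as R
def shot(name,fn):
    s=robot.observe(); d=robot.get_image(name)
    cv2.imwrite('pics/'+fn+'.png',cv2.cvtColor(d['image'],cv2.COLOR_RGB2BGR))
    if 'T_tool_cam' in d:
        T=np.eye(4);T[:3,:3]=R.from_rotvec(s['ee_rot']).as_matrix();T[:3,3]=s['ee_pos']
        d['wfc']=T@np.array(d['T_tool_cam'])
    else: d['wfc']=np.linalg.inv(np.array(d['camera_from_world']))
    np.savez('pics/'+fn+'.npz',image=d['image'],z=d['z_map'],wfc=d['wfc'],K=[240/np.tan(np.radians(d['fov_y'])/2),d['cx'],d['cy']])
    return d
class V:
    def __init__(s,fn):
        q=np.load('pics/'+fn+'.npz'); s.im=q['image']; s.z=q['z']; s.T=q['wfc']; s.f,s.cx,s.cy=q['K']
        s.hsv=cv2.cvtColor(s.im,cv2.COLOR_RGB2HSV)
    def pt(s,u,v,z=None):
        z=s.z[int(round(v)),int(round(u))] if z is None else z
        return s.T[:3,:3]@(np.array([(u-s.cx)/s.f,(v-s.cy)/s.f,1])*z)+s.T[:3,3]
    def plane(s,u,v,h):
        r=s.T[:3,:3]@np.array([(u-s.cx)/s.f,(v-s.cy)/s.f,1]); o=s.T[:3,3]
        return o+r*(h-o[2])/r[2]
    def ray(s,u,v):
        r=s.T[:3,:3]@np.array([(u-s.cx)/s.f,(v-s.cy)/s.f,1]); return s.T[:3,3],r/np.linalg.norm(r)
    def proj(s,p):
        q=np.linalg.inv(s.T)@np.append(p,1); return np.array([s.f*q[0]/q[2]+s.cx,s.f*q[1]/q[2]+s.cy])
    def cloud(s):
        v,u=np.mgrid[:480,:640]; z=s.z
        P=np.stack([(u-s.cx)/s.f*z,(v-s.cy)/s.f*z,z],-1)@s.T[:3,:3].T+s.T[:3,3]
        P[z==0]=np.nan; return P
E
python3 - <<'E'
from h import *
np.set_printoptions(precision=4,suppress=True)
s=robot.observe(); print(s); print(R.from_rotvec(s['ee_rot']).as_matrix())
for n in ['scene','side','wrist']:
    d=shot(n,n+'0'); print(n,d['fov_y'],d['cx'],d['cy'],d['wfc'])
E
```

```text
{'clock': 0.0, 'joint_positions': array([-1.3045,  0.5284,  1.4339,  0.    ,  1.1814, -0.1785]), 'dq': array([-0.0023, -0.0008, -0.0016, -0.0008, -0.0003,  0.0007]), 'tau': array([  0.0004, -44.0041, -17.6592,   0.0633,   0.0583,  -0.0002]), 'ee_pos': array([ 268.7402, -563.464 ,  221.5818]), 'ee_rot': array([-1.3859,  0.8768, -0.8742]), 'wrist_force': array([-0.9374, -0.0456,  0.4537]), 'moment': array([ 0.0589, -0.0058,  0.0191]), 'width': 87.66335784864242}
[[ 0.4302 -0.0006  0.9027]
 [-0.9027  0.0021  0.4302]
 [-0.0021 -1.      0.0004]]
scene 53.93833585803271 310.73264695429293 239.86273930691746 [[   0.059     0.8622   -0.5031 1176.4151]
 [   0.9982   -0.0567    0.0197  -39.3944]
 [  -0.0116   -0.5034   -0.864  1058.7527]
 [   0.        0.        0.        1.    ]]
side 53.56802771292533 329.3092979022081 244.88300597736625 [[ -0.9572  -0.2068   0.2026 399.563 ]
 [ -0.2888   0.6335  -0.7179 837.3126]
 [  0.0201  -0.7456  -0.666  872.7064]
 [  0.       0.       0.       1.    ]]
wrist 60.920715577250384 309.63623925031385 241.5502853071031 [[   0.43     -0.8651   -0.2584  340.4556]
 [  -0.9028   -0.4125   -0.1214 -529.9402]
 [  -0.0016    0.2855   -0.9584  383.3398]
 [   0.        0.        0.        1.    ]]
```

```bash
sleep 8
```

```text
(no output)
```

View pics/scene0.png

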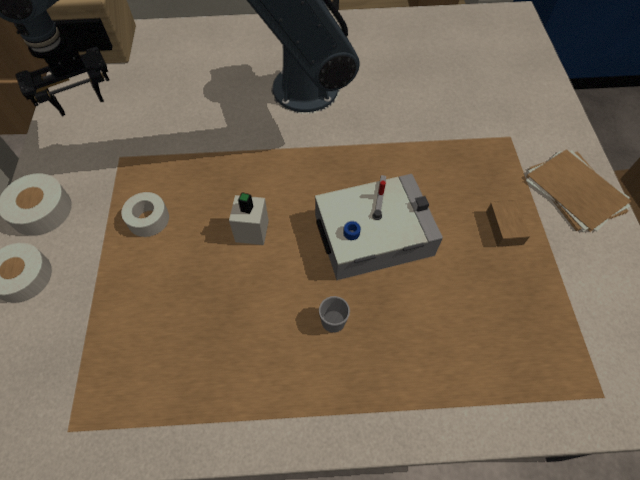

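View pics/side0.png

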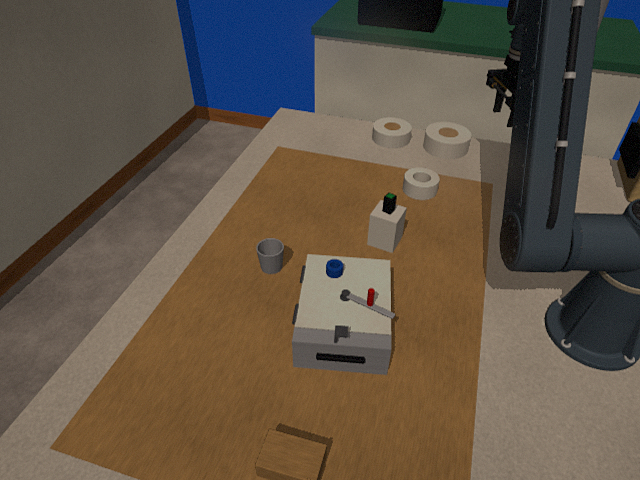

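View pics/wrist0.png

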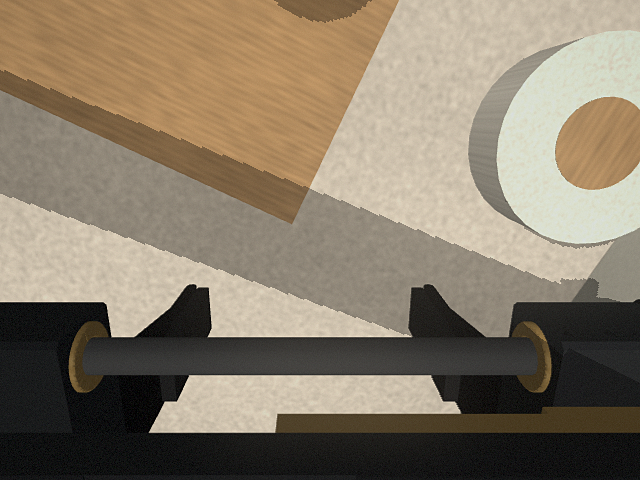

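The scene view shows the box with its port (352,230), knob (382,187) and catch (421,203). It also shows the stand with the probe head (245,203), the roll (145,214), the cup (334,313) and the carton (510,225). I'll measure these next.

```bash
cat > meas.py <<'E'
from h import *
np.set_printoptions(precision=1,suppress=True)
for n in ['scene0','side0']:
    v=V(n); P=v.cloud(); h,s,va=cv2.split(v.hsv)
    print(n,'table z',np.nanmedian(P[380:400,250:400,2] if n=='scene0' else P[300:340,200:240,2]))
    blue=(h>100)&(h<130)&(s>150)&(np.abs(P[...,0]-550)<250)&(P[...,2]>60)&(P[...,2]<150)&(np.abs(P[...,1])<300)
    red=((h<8)|(h>172))&(s>170)&(va>60)&(P[...,2]>80)&(P[...,2]<180)
    for nm,m,z in [('port',blue,115),('knob',red,148)]:
        pts=P[m]; print(nm,m.sum(),np.nanmin(pts,0),np.nanmax(pts,0))
        t=m&(P[...,2]>z-5); vv,uu=np.nonzero(t)
        if len(uu): 
            (c,r)=cv2.minEnclosingCircle(np.stack([uu,vv],1).astype(np.float32)); print('  px',c,r,'plane',v.plane(c[0],c[1],z),'mean',np.nanmean(P[t],0))
    # lid top
    lid=(np.abs(P[...,2]-90)<5)&(np.abs(P[...,1]-100)<250)&(va>130)&(s<60)&(P[...,0]<900)
    lid=cv2.morphologyEx(lid.astype(np.uint8),cv2.MORPH_OPEN,np.ones((3,3)))
    k,lab,st,ce=cv2.connectedComponentsWithStats(lid); 
    for i in range(1,k):
        if st[i,4]>300:
            q=P[lab==i]; print('lid comp',st[i],cv2.minAreaRect(q[:,:2].astype(np.float32)),np.nanmedian(q[:,2]))
    cat=(P[...,2]>106)&(P[...,2]<125)&(va<110)&(s<60)&(np.abs(P[...,1]-100)<200)
    k,lab,st,ce=cv2.connectedComponentsWithStats(cat.astype(np.uint8))
    for i in range(1,k):
        if st[i,4]>15: print('dark@catch h',st[i],np.nanmedian(P[lab==i],0))
    st_=(np.abs(P[...,2]-105)<5)&(P[...,1]<-50)&(P[...,1]>-300)&(s<60)
    q=P[st_]; print('stand top',st_.sum(),cv2.minAreaRect(q[:,:2].astype(np.float32)),np.nanmedian(q[:,2]))
    hd=(P[...,2]>112)&(P[...,2]<175)&(P[...,1]<-50)&(P[...,1]>-300)&(P[...,0]>300)&(P[...,0]<700)
    q=P[hd]; print('head',hd.sum(),q.min(0),q.max(0)); t=q[q[:,2]>148]; print(' headtop',len(t),cv2.minAreaRect(t[:,:2].astype(np.float32)),t.mean(0))
E
python3 meas.py
```

```text
scene0 table z 2.1618904182403185
port 224 [ 530.9 -174.2   62.7] [620.2  97.4 139.8]
  px (301.0, 219.0) 59.439144134521484 plane [568.  -37.6 115. ] mean [601.5  74.2 115.9]
knob 39 [496.2 156.7 104. ] [506.3 167.9 152.4]
  px (382.29998779296875, 183.3000030517578) 2.4042694568634033 plane [500.7 161.9 148. ] mean [500.7 162.  148.9]
lid comp [ 316  178  111   85 5084] ((558.8695068359375, 128.66851806640625), (202.30404663085938, 221.04014587402344), 11.499588012695312) 91.39253851902868
dark@catch h [283  60  25  17 122] [ 54.9 -35.7 114.7]
dark@catch h [415 196  14  13 119] [537.7 256.7 114.6]
dark@catch h [374 209   7   7  27] [556.8 146.  107.7]
stand top 610 ((285.3163146972656, -124.84953308105469), (74.8240737915039, 564.5639038085938), 79.78672790527344) 106.3838975551393
head 243 [ 508.2 -184.2  112.3] [ 540.7 -152.8  161.7]
 headtop 122 ((524.9887084960938, -168.13720703125), (26.327022552490234, 28.88343620300293), 72.25975036621094) [ 526.7 -167.9  155.7]
side0 table z 0.29457646181379005
port 280 [ 488.4 -168.2   60.6] [618.5 293.4 146.7]
  px (360.74810791015625, 23
[... 166 characters left out ...]
7215576 plane [497.2 168.3 148. ] mean [497.4 165.8 147. ]
lid comp [ 295  254   96   80 5650] ((559.15087890625, 128.3048095703125), (199.3365936279297, 224.99977111816406), 11.61624813079834) 90.03998501138074
dark@catch h [342 289   8   6  20] [554.7 147.5 107.3]
dark@catch h [578 290  62  37 346] [ 19.1  55.1 115.6]
dark@catch h [334 325  14  13 146] [534.1 259.3 113.9]
stand top 401 ((304.7008972167969, -126.22488403320312), (77.8305435180664, 520.39990234375), 79.59741973876953) 105.08373673725748
head 219 [ 508.5 -185.   112. ] [ 539.8 -149.7  160.7]
 headtop 82 ((523.8685913085938, -167.60414123535156), (28.422405242919922, 27.00191307067871), 73.6028060913086) [ 523.3 -164.6  154.1]
```

```bash
cat >> h.py <<'E'
def rows(x,y,z,a=None):
    """shift in jog units and turn (deg) to reach world x,y,z with tool-x heading a (deg)"""
    s=robot.observe(); M=R.from_rotvec(s['ee_rot']).as_matrix()
    d=M.T@(np.array([x,y,z])-s['ee_pos'])/40
    a0=np.degrees(np.arctan2(M[1,0],M[0,0])); t=0 if a is None else a0-a
    print('t',round(s['clock'],2),'at',s['ee_pos'].round(1),'a',round(a0,1),'F',s['wrist_force'].round(1),'w',round(s['width'],1),'tilt',np.degrees(np.arccos(-M[2,1])).round(2))
    print('xyz',d.round(3),'turn',round(t,1)); return d,t
E
python3 -c "
from h import *
rows(500,163,235,73)"
```

```text
t 0.15 at [ 268.8 -563.6  221.8] a -64.5 F [ 0.3  1.1 -0.6] w 87.3 tilt 0.1
xyz [-13.912  -0.304  13.034] turn -137.5
```

Request:
jog_arm(
  series=[
    {"xyz":[-7,-0.3,6.5],"turn":-70},
    {"xyz":[-7,-0.3,6.5],"turn":-70},
    {"xyz":[-7,-0.3,6.5],"turn":-70},
    {"xyz":[-7,-0.3,6.5],"turn":-70},
    {"xyz":[-7,-0.3,6.5],"turn":-70},
    {"xyz":[-7,-0.3,6.5],"turn":-70},
    {"xyz":[-7,-0.3,6.5],"turn":-70},
  ],
)

```text
clock: 1.02
ee_pos: [382.7, -194.6, 234.2]
ee_rot: [-1.565, -0.081, 0.083]
wrist_force: [-1.0, -1.2, 0.9]
width: 87.1
```

```bash
python3 -c "
from h import *
rows(500,163,235,73)"
```

```text
t 1.02 at [ 382.7 -194.6  234.2] a 6.0 F [-1.  -1.2  0.9] w 87.1 tilt 0.24
xyz [3.85  0.009 8.585] turn -67.0
```

Request:
jog_arm(
  series=[
    {"xyz":[3.85,0,8.6],"turn":-67},
    {"xyz":[3.85,0,8.6],"turn":-67},
    {"xyz":[3.85,0,8.6],"turn":-67},
    {"xyz":[3.85,0,8.6],"turn":-67},
    {"xyz":[3.85,0,8.6],"turn":-67},
    {"xyz":[3.85,0,8.6],"turn":-67},
    {"xyz":[3.85,0,8.6],"turn":-67},
    {"xyz":[3.85,0,8.6],"turn":-67},
  ],
)

```text
clock: 2.02
ee_pos: [499.6, 164.6, 234.9]
ee_rot: [-1.33, -0.988, 0.988]
wrist_force: [0.1, -0.3, 0.2]
width: 87.0
```

```bash
python3 -c "
from h import *
rows(500,163,235,73)
shot('wrist','w1')"
```

```text
t 2.02 at [499.6 164.6 234.9] a 73.1 F [ 0.1 -0.3  0.2] w 87.0 tilt 0.24
xyz [-0.034 -0.002 -0.021] turn 0.1
```

View pics/w1.png

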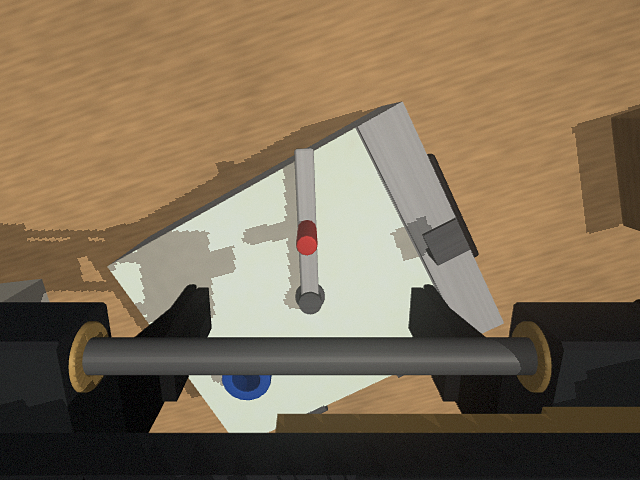

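The wrist view shows the knob top at (307,245), the pivot cap at (310,300), the port at (246,378) partly behind the bar, and the catch at (450,240).

Run:
```python
from h import *
np.set_printoptions(precision=1,suppress=True)
v=V('w1');P=v.cloud();h,s,va=cv2.split(v.hsv)
red=((h<8)|(h>172))&(s>150)&(va>60)
t=red&(P[...,2]>143); vv,uu=np.nonzero(t); c,r=cv2.minEnclosingCircle(np.stack([uu,vv],1).astype(np.float32))
k=v.plane(*c,148); print('knob',c,r,k,np.nanmean(P[t],0))
(c2)=(311,300); print('pivot plane107?',P[300,311],v.plane(311,300,P[300,311][2]))
# lid edges: lid plane corners
lid=(np.abs(P[...,2]-90)<4); q=P[lid]; print('lid',lid.sum(),np.median(q[:,2]),cv2.minAreaRect(q[:,:2].astype(np.float32)))
cat=(np.abs(P[...,2]-114)<3)&(va<110)&(s<60); cat[:, :400]=0
q=P[cat]; print('catch',cat.sum(),cv2.minAreaRect(q[:,:2].astype(np.float32)))
bl=(h>100)&(h<130)&(s>130)&(np.abs(P[...,2]-115)<3); q=P[bl]; print('port',bl.sum(),q.min(0),q.max(0),cv2.minEnclosingCircle(q[:,:2].astype(np.float32)))
for a in [(304,155)]: print('bar end',P[a[1],a[0]])
```

```text
knob (306.902587890625, 244.82467651367188) 10.297675132751465 [497.4 163.8 148. ] [497.7 163.6 147.3]
pivot plane107? [553.7 149.7 104.9] [553.7 149.7 104.9]
lid 52365 89.45279553796269 ((558.86083984375, 148.3314208984375), (206.19419860839844, 260.9837646484375), 11.785575866699219)
catch 1282 ((534.7651977539062, 257.9977111816406), (26.889299392700195, 26.38631248474121), 12.342616081237793)
port 649 [591.7  62.1 112. ] [619.9 100.4 116.3] ((600.7332763671875, 81.05518341064453), 19.53951072692871)
bar end [446.5 177.1 102.1]
```

```bash
python3 -c "
from h import *
rows(497.5,163.8,123,75.4)"
```

```text
t 2.08 at [499.4 163.7 235. ] a 73.0 F [ 0.  -0.  -0.9] w 87.4 tilt 0.25
xyz [-0.019  2.799  0.036] turn -2.4
```

Request:
jog_arm(
  series=[
    {"xyz":[-0.02,1.4,0.04],"turn":-2.4},
    {"xyz":[-0.02,2.4,0.04],"turn":-2.4},
    {"xyz":[-0.02,2.8,0.04],"turn":-2.4},
    {"xyz":[-0.02,2.8,0.04],"turn":-2.4},
  ],
)

```text
clock: 2.58
ee_pos: [496.2, 162.5, 121.8]
ee_rot: [-1.314, -1.013, 1.019]
wrist_force: [-0.2, -0.2, 0.0]
width: 86.7
```

Request:
jog_arm(
  series=[
    {"xyz":[0,0,0],"turn":0},
    {"xyz":[0,0,0],"turn":0},
    {"xyz":[0,0,0],"turn":0},
    {"xyz":[0,0,0],"turn":0},
    {"xyz":[0,0,0],"turn":0},
    {"xyz":[0,0,0],"turn":0},
    {"xyz":[0,0,0],"turn":0},
  ],
  gripper=0,
)

```text
clock: 3.45
ee_pos: [496.1, 162.5, 121.8]
ee_rot: [-1.314, -1.013, 1.019]
wrist_force: [0.5, 0.3, 0.2]
width: 25.3
```

Run:
```python
from h import *
rows(497.5,163.8,123,75.4)
s=robot.observe(); M=R.from_rotvec(s['ee_rot']).as_matrix(); p0=s['ee_pos']; a0=np.degrees(np.arctan2(M[1,0],M[0,0]))
c=np.array([556.2,148.5]); d=p0[:2]-c; print(np.hypot(*d),np.degrees(np.arctan2(d[1],d[0])))
for t in list(range(8,65,8))+[66,67]:
    th=np.radians(-t); p=c+np.array([[np.cos(th),-np.sin(th)],[np.sin(th),np.cos(th)]])@d
    q=M.T@np.append(p-p0[:2],0)/40; print(t,q.round(2))
```

```text
t 3.45 at [496.1 162.5 121.8] a 75.2 F [0.5 0.3 0.2] w 25.3 tilt 0.41
xyz [ 0.04  -0.031 -0.024] turn -0.2
61.67027498126204 166.8861199195127
8 [ 0.21  0.   -0.01]
16 [ 0.43  0.   -0.05]
24 [ 0.63 -0.   -0.12]
32 [ 0.82 -0.   -0.21]
40 [ 1.   -0.   -0.33]
48 [ 1.16 -0.   -0.48]
56 [ 1.3  -0.   -0.64]
64 [ 1.41 -0.   -0.83]
66 [ 1.43 -0.   -0.87]
67 [ 1.45 -0.   -0.9 ]
```

Request:
jog_arm(
  series=[
    {"xyz":[0,0,0],"turn":0},
    {"xyz":[0,0,0],"turn":0},
    {"xyz":[0,0,0],"turn":0},
  ],
)

```text
clock: 3.82
ee_pos: [496.1, 162.6, 121.7]
ee_rot: [-1.313, -1.013, 1.019]
wrist_force: [-0.3, 1.4, 0.0]
width: 13.0
```

Request:
jog_arm(
  series=[
    {"xyz":[0.21,0,-0.01],"turn":8},
    {"xyz":[0.43,0,-0.05],"turn":16},
    {"xyz":[0.63,0,-0.12],"turn":24},
    {"xyz":[0.82,0,-0.21],"turn":32},
    {"xyz":[1.0,0,-0.33],"turn":40},
    {"xyz":[1.0,0,-0.33],"turn":40},
  ],
)

```text
clock: 4.58
ee_pos: [519.9, 197.8, 121.7]
ee_rot: [-1.512, -0.479, 0.486]
wrist_force: [2.0, -1.3, 0.7]
width: 13.3
```

Run:
```python
from h import *
shot('scene','s1')
s=robot.observe(); M=R.from_rotvec(s['ee_rot']).as_matrix(); p0=s['ee_pos']; a0=np.degrees(np.arctan2(M[1,0],M[0,0]))
c=np.array([556.2,148.5]); d=p0[:2]-c; b=np.degrees(np.arctan2(d[1],d[0])); print(np.hypot(*d),b,a0,s['wrist_force'],s['width'])
for t in [8,16,b-101.6,b-100.6,b-99.6,b-98.6]:
    th=np.radians(-t); p=c+np.array([[np.cos(th),-np.sin(th)],[np.sin(th),np.cos(th)]])@d
    q=M.T@np.append(p-p0[:2],0)/40; print(round(t,1),q.round(2))
```

```text
61.198407410034235 126.61582017867033 35.38618506704238 [ 2.16237258 -1.65925748 -0.85427176] 13.36962530868945
8 [ 0.21 -0.   -0.01]
16 [ 0.42 -0.   -0.05]
25.0 [ 0.65 -0.   -0.13]
26.0 [ 0.67 -0.   -0.14]
27.0 [ 0.7  -0.   -0.15]
28.0 [ 0.72 -0.   -0.16]
```

Good, the bar is following. Next I'll bring it home with a small overdrive against the stop.

Request:
jog_arm(
  series=[
    {"xyz":[0.21,0,-0.01],"turn":8},
    {"xyz":[0.42,0,-0.05],"turn":16},
    {"xyz":[0.65,0,-0.13],"turn":25},
    {"xyz":[0.68,0,-0.14],"turn":26},
    {"xyz":[0.7,0,-0.15],"turn":27},
    {"xyz":[0.7,0,-0.15],"turn":27},
  ],
)

```text
clock: 5.38
ee_pos: [542.9, 207.8, 121.7]
ee_rot: [-1.567, -0.109, 0.127]
wrist_force: [-4.5, -2.9, 5.9]
width: 13.4
```

Run:
```python
from h import *
s=robot.observe(); p0=s['ee_pos']
c=np.array([556.2,148.5]); d=p0[:2]-c; b=np.degrees(np.arctan2(d[1],d[0])); print(p0,np.hypot(*d),b-101.6,s['wrist_force'],s['width'])
shot('scene','s2');shot('wrist','w2')
```

```text
[542.88854899 207.79684283 121.65068686] 60.772611405450256 1.0524781858261605 [-4.47605463 -2.90030364  5.89706361] 13.393488992572182
```

View pics/w2.png

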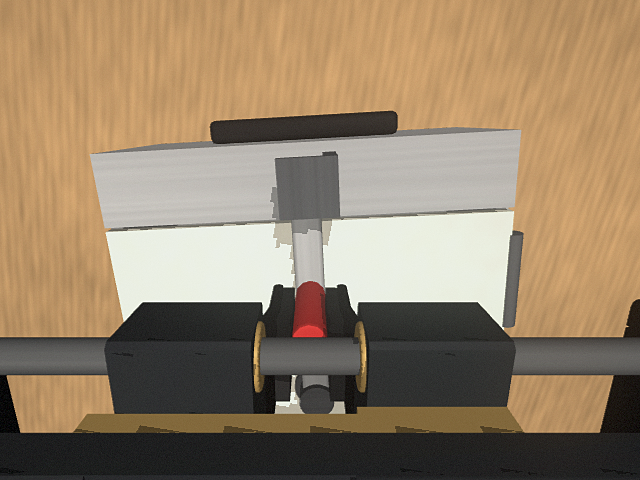

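The bar is in the catch (308,190) and the wrist reads about 5 N. I'll push a little more to confirm it is against the stop.

Request:
jog_arm(
  series=[
    {"xyz":[0.05,0,-0.01],"turn":0},
    {"xyz":[0.08,0,-0.02],"turn":0},
    {"xyz":[0.08,0,-0.02],"turn":0},
  ],
)

```text
clock: 5.85
ee_pos: [542.9, 207.6, 121.6]
ee_rot: [-1.566, -0.105, 0.133]
wrist_force: [-7.3, 0.3, 7.1]
width: 12.7
```

Run:
```python
from h import *
s=robot.observe(); p0=s['ee_pos']
c=np.array([556.2,148.5]); d=p0[:2]-c; b=np.degrees(np.arctan2(d[1],d[0])); print(p0,np.hypot(*d),b-101.6,s['wrist_force'],s['width'])
```

```text
[542.85601217 207.58595766 121.61109744] 60.57402417065646 1.1261985759601743 [-7.28116958  0.29956965  7.05763381] 12.749058472882938
```

Request:
jog_arm(
  series=[
    {"xyz":[0,0,0],"turn":0},
    {"xyz":[0,0,0],"turn":0},
    {"xyz":[0,0,0],"turn":0},
    {"xyz":[0,0,0],"turn":0},
    {"xyz":[0,-1,0],"turn":0},
    {"xyz":[0,-2.5,0],"turn":0},
    {"xyz":[0,-2.5,0],"turn":0},
  ],
  gripper=1,
)

```text
clock: 6.72
ee_pos: [548.6, 208.3, 226.8]
ee_rot: [-1.565, -0.114, 0.124]
wrist_force: [0.1, -0.6, 1.2]
width: 75.2
```

Run:
```python
from h import *
shot('scene','s3');shot('side','d3');shot('wrist','w3')
rows(523,-167,240,-17)
a=cv2.imread('pics/s3.png')[150:300,290:460];b=cv2.imread('pics/d3.png')[230:380,270:440]
cv2.imwrite('pics/c3.png',cv2.resize(np.hstack([a,b]),(794,350),interpolation=cv2.INTER_CUBIC))
np.set_printoptions(precision=1,suppress=True)
v=V('w3');P=v.cloud();h,s,va=cv2.split(v.hsv)
t=((h<8)|(h>172))&(s>150)&(va>60)&(P[...,2]>143); vv,uu=np.nonzero(t); c,r=cv2.minEnclosingCircle(np.stack([uu,vv],1).astype(np.float32)); print('knob',v.plane(*c,148),r)
```

```text
t 6.88 at [544.  207.4 220.9] a 8.7 F [ 0.2 -0.5 -1. ] w 84.1 tilt 1.13
xyz [-1.94  -0.466 -9.173] turn 25.7
knob [543.5 208.2 148. ] 11.043984413146973
```

View pics/c3.png

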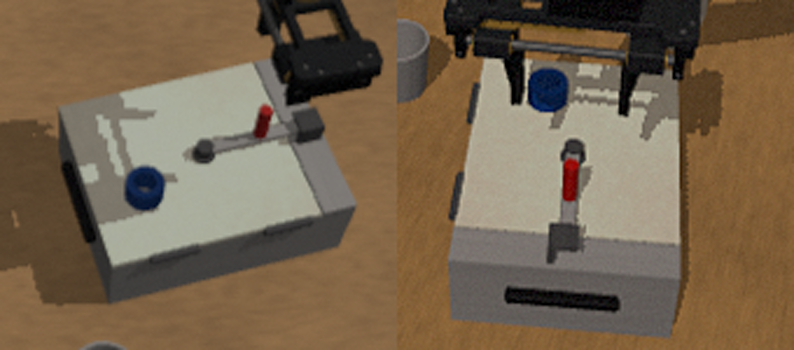

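View pics/w3.png

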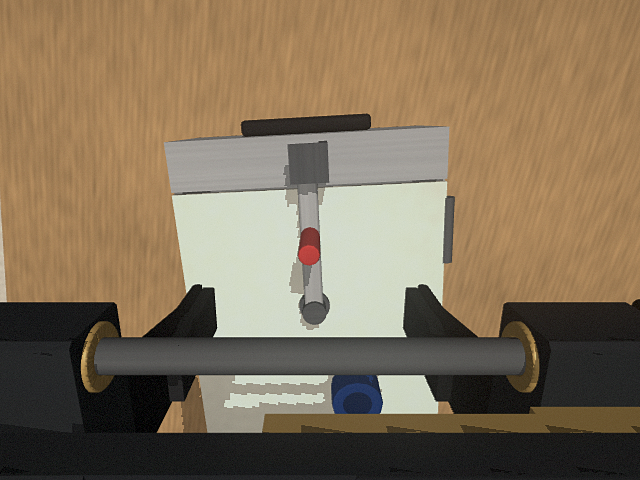

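The bar sits inside the catch bracket in all three views, and the knob at (543.5, 208.2) matches the predicted home position. Next is the probe.

Request:
jog_arm(
  series=[
    {"xyz":[-2,-0.5,-9.1],"turn":25.7},
    {"xyz":[-2,-0.5,-9.1],"turn":25.7},
    {"xyz":[-2,-0.5,-9.1],"turn":25.7},
    {"xyz":[-2,-0.5,-9.1],"turn":25.7},
    {"xyz":[-2,-0.5,-9.1],"turn":25.7},
    {"xyz":[-2,-0.5,-9.1],"turn":25.7},
    {"xyz":[-2,-0.5,-9.1],"turn":25.7},
    {"xyz":[-2,-0.5,-9.1],"turn":25.7},
    {"xyz":[-2,-0.5,-9.1],"turn":25.7},
  ],
)

```text
clock: 8.0
ee_pos: [519.6, -162.6, 240.5]
ee_rot: [-1.56, 0.249, -0.214]
wrist_force: [1.0, 0.3, 0.3]
width: 87.4
```

Run:
```python
from h import *
rows(523,-167,240,-17)
shot('wrist','w4');shot('side','d4');shot('scene','s4')
s=robot.observe();print(R.from_rotvec(s['ee_rot']).as_matrix().round(4))
np.set_printoptions(precision=1,suppress=True)
v=V('w4');P=v.cloud()
m=(P[...,2]>150)&(P[...,2]<160)&(np.hypot(P[...,0]-524,P[...,1]+167)<30); q=P[m]
print('head',m.sum(),q.mean(0),cv2.minAreaRect(q[:,:2].astype(np.float32)))
m=(np.abs(P[...,2]-105)<4)&(np.hypot(P[...,0]-524,P[...,1]+167)<70); q=P[m]
print('stand',m.sum(),q.mean(0),cv2.minAreaRect(q[:,:2].astype(np.float32)))
for n in ['d4','s4']:
    v=V(n);P=v.cloud();h,s,va=cv2.split(v.hsv)
    m=(h>95)&(h<130)&(s>140)&(np.abs(P[...,2]-115)<4)&(np.hypot(P[...,0]-600,P[...,1]-80)<40)
    q=P[m]; print(n,m.sum(),cv2.minEnclosingCircle(q[:,:2].astype(np.float32)))
```

```text
t 8.0 at [ 519.6 -162.6  240.5] a -16.9 F [1.  0.3 0.3] w 87.4 tilt 1.26
xyz [ 0.113  0.011 -0.081] turn 0.1
[[ 9.567e-01 -2.030e-02  2.904e-01]
 [-2.904e-01  2.000e-04  9.569e-01]
 [-1.950e-02 -9.998e-01 -5.700e-03]]
head 1536 [ 524.9 -166.3  154.4] ((524.6659545898438, -167.1706085205078), (25.938365936279297, 25.958898544311523), 68.92138671875)
stand 7478 [ 525.8 -163.   104.5] ((524.41943359375, -167.61143493652344), (75.60043334960938, 75.12640380859375), 79.80879974365234)
d4 116 ((599.1497802734375, 82.39860534667969), 20.47016143798828)
s4 126 ((601.7533569335938, 79.36312866210938), 19.156251907348633)
```

View pics/w4.png

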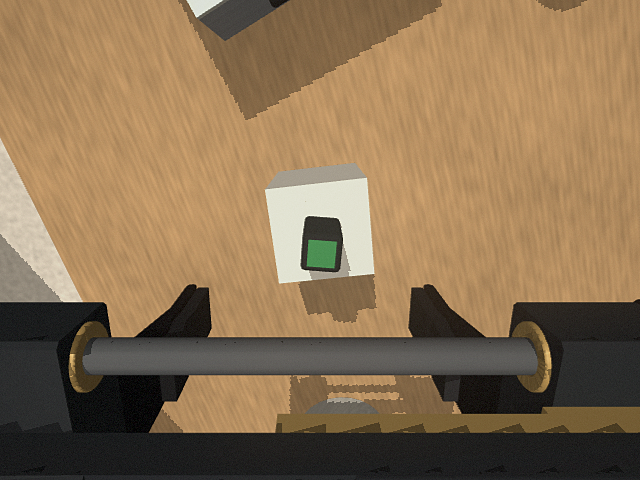

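The wrist view shows the head with its green display at (321,255) on the stand top, rotated about 4° from the jaws. I'll descend astride it.

```bash
python3 -c "
from h import *
rows(524.4,-167.4,113,-20.5)"
```

```text
t 8.15 at [ 520.2 -162.9  241.2] a -16.9 F [-0.3  0.8 -0.4] w 87.2 tilt 1.17
xyz [ 0.195  3.203 -0.059] turn 3.6
```

Request:
jog_arm(
  series=[
    {"xyz":[0.19,0,-0.06],"turn":3.6},
    {"xyz":[0.19,1.4,-0.06],"turn":3.6},
    {"xyz":[0.19,2.5,-0.06],"turn":3.6},
    {"xyz":[0.19,3.0,-0.06],"turn":3.6},
    {"xyz":[0.19,3.2,-0.06],"turn":3.6},
    {"xyz":[0.19,3.2,-0.06],"turn":3.6},
  ],
)

```text
clock: 8.9
ee_pos: [524.5, -167.0, 113.2]
ee_rot: [-1.556, 0.296, -0.264]
wrist_force: [-0.5, -1.2, 0.8]
width: 86.9
```

Run:
```python
from h import *
rows(524.4,-167.4,113,-20.5)
shot('wrist','w5')
```

```text
t 8.9 at [ 524.5 -167.   113.2] a -20.4 F [-0.5 -1.2  0.8] w 86.9 tilt 1.17
xyz [ 0.002  0.005 -0.01 ] turn 0.1
```

View pics/w5.png

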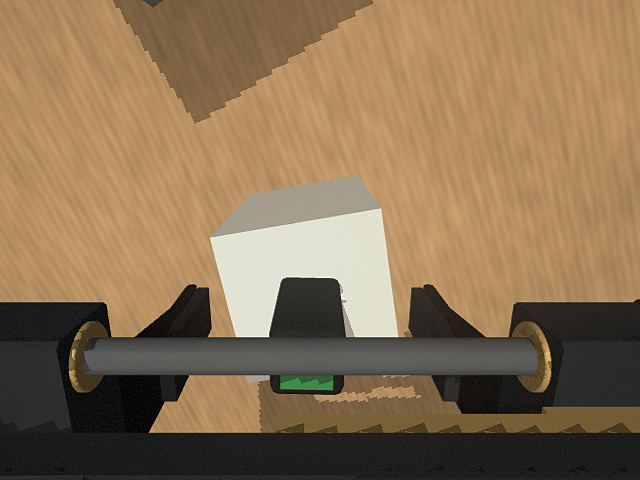

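The head is centred between the fingers (305,330) and square to them, so I'll close the gripper.

Request:
jog_arm(
  series=[
    {"xyz":[0,0,0],"turn":0},
    {"xyz":[0,0,0],"turn":0},
    {"xyz":[0,0,0],"turn":0},
    {"xyz":[0,0,0],"turn":0},
    {"xyz":[0,0,0],"turn":0},
    {"xyz":[0,0,0],"turn":0},
    {"xyz":[0,0,0],"turn":0},
    {"xyz":[0,0,0],"turn":0},
    {"xyz":[0,0,0],"turn":0},
    {"xyz":[0,0,0],"turn":0},
  ],
  gripper=0,
)

```text
clock: 10.2
ee_pos: [524.7, -167.3, 113.8]
ee_rot: [-1.556, 0.295, -0.265]
wrist_force: [-0.3, 0.5, -0.4]
width: 25.8
```

Run:
```python
from h import *
rows(524.4,-167.4,250)
s=robot.observe();print(s['moment'],R.from_rotvec(s['ee_rot']).as_matrix().round(4))
```

```text
t 10.2 at [ 524.7 -167.3  113.8] a -20.5 F [-0.3  0.5 -0.4] w 25.8 tilt 1.11
xyz [-0.069 -3.405 -0.029] turn 0
[-0.02462618  0.02687924 -0.0325151 ] [[ 9.368e-01 -1.930e-02  3.493e-01]
 [-3.494e-01 -4.000e-04  9.370e-01]
 [-1.800e-02 -9.998e-01 -7.100e-03]]
```

Request:
jog_arm(
  series=[
    {"xyz":[-0.01,-0.5,0],"turn":0},
    {"xyz":[-0.03,-1.3,-0.01],"turn":0},
    {"xyz":[-0.05,-2.2,-0.02],"turn":0},
    {"xyz":[-0.06,-3.0,-0.03],"turn":0},
    {"xyz":[-0.07,-3.4,-0.03],"turn":0},
    {"xyz":[-0.07,-3.4,-0.03],"turn":0},
    {"xyz":[-0.07,-3.4,-0.03],"turn":0},
  ],
)

```text
clock: 11.08
ee_pos: [523.4, -166.9, 248.4]
ee_rot: [-1.555, 0.297, -0.263]
wrist_force: [-0.6, 0.4, -1.3]
width: 25.6
```

Run:
```python
from h import *
rows(600,81,250)
shot('side','d6');shot('scene','s6')
a=cv2.imread('pics/s6.png')[130:260,170:310];b=cv2.imread('pics/d6.png')[130:260,320:460]
cv2.imwrite('pics/c6.png',cv2.resize(np.hstack([a,b]),(790,367),interpolation=cv2.INTER_CUBIC))
```

```text
t 11.07 at [ 523.4 -166.9  248.4] a -20.5 F [-0.6  0.4 -1.3] w 25.6 tilt 1.26
xyz [-0.374 -0.076  6.476] turn 0
```

View pics/c6.png

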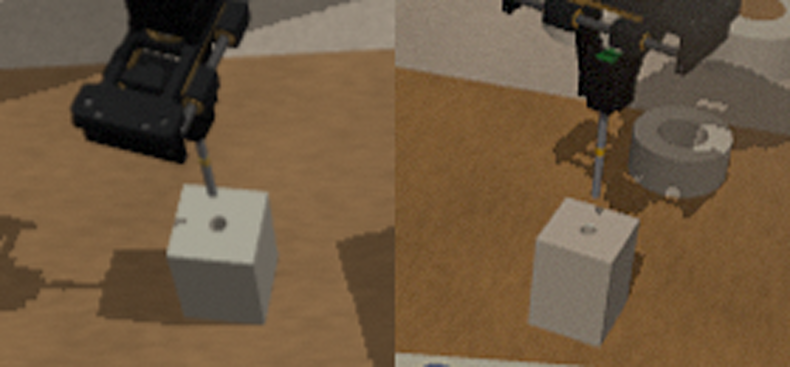

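The probe is out of the stand, hanging nearly upright with the stem and yellow band visible in both views. I'll carry it across to above the port.

Request:
jog_arm(
  series=[
    {"xyz":[-0.05,-0.1,0.8],"turn":0},
    {"xyz":[-0.11,-0.1,1.9],"turn":0},
    {"xyz":[-0.17,-0.1,3.0],"turn":0},
    {"xyz":[-0.23,-0.1,4.1],"turn":0},
    {"xyz":[-0.3,-0.1,5.2],"turn":0},
    {"xyz":[-0.34,-0.1,6.0],"turn":0},
    {"xyz":[-0.37,-0.1,6.4],"turn":0},
    {"xyz":[-0.37,-0.1,6.48],"turn":0},
    {"xyz":[-0.37,-0.1,6.48],"turn":0},
    {"xyz":[-0.37,-0.1,6.48],"turn":0},
  ],
)

```text
clock: 12.42
ee_pos: [600.1, 79.8, 250.8]
ee_rot: [-1.556, 0.299, -0.264]
wrist_force: [0.4, 0.0, -1.0]
width: 25.8
```

Run:
```python
from h import *
rows(600,81,250)
shot('side','d7');shot('scene','s7')
a=cv2.imread('pics/s7.png')[150:270,290:430];b=cv2.imread('pics/d7.png')[180:300,260:400]
cv2.imwrite('pics/c7.png',cv2.resize(np.hstack([a,b]),(798,342),interpolation=cv2.INTER_NEAREST))
```

```text
t 12.43 at [600.1  79.8 250.8] a -20.5 F [ 0.4  0.  -1. ] w 25.8 tilt 1.3
xyz [-0.011  0.019  0.028] turn 0
```

View pics/c7.png

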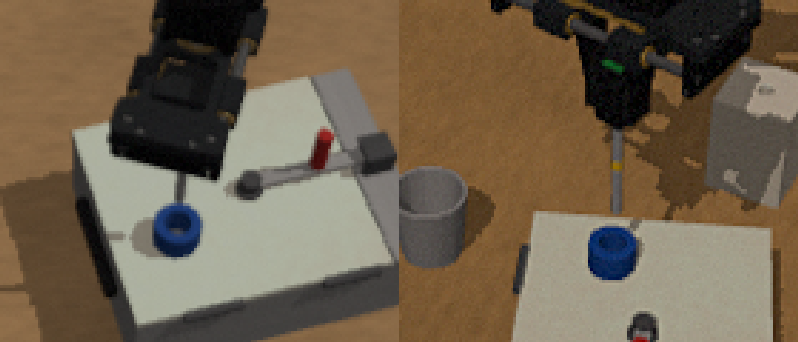

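```bash
cat > axis.py <<'E'
from h import *
import sys
np.set_printoptions(precision=2,suppress=True)
def stemplane(fn,c,zlo,zhi,show=True):
    v=V(fn);P=v.cloud()
    m=(P[...,2]>zlo)&(P[...,2]<zhi)&(np.hypot(P[...,0]-c[0],P[...,1]-c[1])<14)
    vv,uu=np.nonzero(m); 
    rows_=[(uu[vv==r].mean(),r,(vv==r).sum()) for r in np.unique(vv) if (vv==r).sum()>=2]
    A=np.array(rows_); w=A[:,2]
    k=np.polyfit(A[:,1],A[:,0],1); res=A[:,0]-np.polyval(k,A[:,1])
    if show: print(fn,'rows',A[0,1],A[-1,1],'widths',w.astype(int),'res',res.std(), 'slope',k[0])
    r1=v.ray(np.polyval(k,A[0,1]),A[0,1])[1]; r2=v.ray(np.polyval(k,A[-1,1]),A[-1,1])[1]
    n=np.cross(r1,r2); n/=np.linalg.norm(n)
    # bias of depth surface not used; pure silhouette midline
    return n, n@v.T[:3,3], v, A, k
def inter(p1,p2,z):
    n1,d1=p1[:2];n2,d2=p2[:2]
    return np.linalg.solve(np.array([n1,n2,[0,0,1]]),[d1,d2,z])
def tri(rs):
    A=np.zeros((3,3));b=np.zeros(3)
    for o,d in rs:
        M=np.eye(3)-np.outer(d,d);A+=M;b+=M@o
    x=np.linalg.solve(A,b); return x,[np.linalg.norm((np.eye(3)-np.outer(d,d))@(x-o)) for o,d in rs]
E
cat > m7.py <<'E'
from axis import *
c=(601,81)
a=stemplane('s7',c,150,198);b=stemplane('d7',c,148,198)
for z in (150,195): print('axis',inter(a,b,z))
# port mouth: blue top ring ellipse in each view
def ell(fn,c=(600.5,81)):
    v=V(fn);P=v.cloud();h,s,va=cv2.split(v.hsv)
    m=((h>95)&(h<130)&(s>120)&(np.hypot(P[...,0]-c[0],P[...,1]-c[1])<30)&(P[...,2]>80)&(P[...,2]<122))
    top=m&(np.abs(P[...,2]-np.nanpercentile(P[...,2][m],95))<6)
    return v,P,m,top
for fn in ('s3','d4','s4','s7','d7'):
    v,P,m,top=ell(fn); q=P[top]
    cc,rr=cv2.minEnclosingCircle(q[:,:2].astype(np.float32))
    vv,uu=np.nonzero(top); cnt=cv2.convexHull(np.stack([uu,vv],1).astype(np.float32)); e=cv2.fitEllipse(cnt)
    # algebraic circle fit of outer hull points cast on z=115
    hp=np.array([v.plane(x[0][0],x[0][1],115)[:2] for x in cnt]); 
    S=np.linalg.lstsq(np.c_[2*hp,np.ones(len(hp))],(hp**2).sum(1),rcond=None)[0]
    print(fn,m.sum(),top.sum(),'zmed',np.median(q[:,2]),'cloudcircle',cc,rr,'ell px',e[0],'plane',v.plane(*e[0],115)[:2],'hullfit',S[:2],np.sqrt(S[2]+S[0]**2+S[1]**2))
E
python3 m7.py
```

```text
s7 rows 210.0 219.0 widths [2 3 3 3 4 4 4 4 3 3] res 0.22292817160907777 slope -0.09393939393938557
d7 rows 237.0 254.0 widths [2 3 3 3 3 3 3 3 3 3 3 3 3 3 3 3 3 3] res 0.10510058921410245 slope -0.008771929824566356
axis [597.51  79.19 150.  ]
axis [598.83  78.34 195.  ]
s3 227 117 zmed 115.89632068604044 cloudcircle (601.580810546875, 79.50133514404297) 19.18821144104004 ell px (351.8087158203125, 228.47418212890625) plane [602.33  80.13] hullfit [602.21  80.14] 18.73526792806805
d4 264 119 zmed 114.72279296696809 cloudcircle (599.1497802734375, 82.39860534667969) 20.47016143798828 ell px (334.27435302734375, 265.1667175292969) plane [599.15  83.71] hullfit [599.22  83.52] 19.233458996325744
s4 230 120 zmed 116.22890783821094 cloudcircle (600.8634643554688, 79.7881088256836) 20.003541946411133 ell px (351.6148986816406, 228.45101928710938) plane [602.23  79.69] hullfit [602.17  79.79] 18.846244795953044
s7 233 125 zmed 115.8902676971694 cloudcircle (600.705078125, 79.59391784667969) 20.17308807373047 ell px (351.6264343261719, 228.17776489257812) plane [601.48  79.79] hullfit [601.2  79.9] 18.711937966132307
d7 264 124 zmed 114.29744749146818 cloudcircle (598.8792724609375, 82.82737731933594) 19.46706199645996 ell px (334.4195556640625, 265.3138732910156) plane [598.69  84.07] hullfit [598.78  83.83] 19.575108030471544
```

```bash
cat > off.py <<'E'
from axis import *
# offset port - stem axis, per view, at mouth height; ports px (mean)
def off(a,b,ps,pd):
    A=[];r=[]
    for pl,px in ((a,ps),(b,pd)):
        v=pl[2]; X=v.plane(*px,115); A.append(pl[0]); r.append(pl[0]@X-pl[1])
    A=np.array(A); print('view offsets mm',np.array(r),'normals',A)
    ax=inter(a,b,200)-inter(a,b,100); ax/=np.linalg.norm(ax)
    M=np.vstack([A,[0,0,1]]); return np.linalg.solve(M,[r[0],r[1],0]),ax
PS=(351.68,228.37); PD=(334.35,265.24)
E
python3 - <<'E'
from off import *
c=(600,80)
a=stemplane('s7',c,150,198);b=stemplane('d7',c,148,198)
d,ax=off(a,b,PS,PD); print('shift needed at mouth height (extrapolated axis)',d,'axis',ax)
t=off(a,b,PS,PD)
# stem plane slope from TCP offset
s=robot.observe();M=R.from_rotvec(s['ee_rot']).as_matrix(); print('tool up axis',-M[:,1], s['ee_pos'])
E
```

```text
s7 rows 210.0 219.0 widths [2 3 3 3 4 4 4 4 3 3] res 0.22292817160907777 slope -0.09393939393938557
d7 rows 237.0 254.0 widths [2 3 3 3 3 3 3 3 3 3 3 3 3 3 3 3 3 3] res 0.10510058921410245 slope -0.008771929824566356
view offsets mm [-1.01  3.44] normals [[-0.18 -0.98 -0.01]
 [ 0.96  0.27 -0.02]]
shift needed at mouth height (extrapolated axis) [3.46 0.39 0.  ] axis [ 0.03 -0.02  1.  ]
view offsets mm [-1.01  3.44] normals [[-0.18 -0.98 -0.01]
 [ 0.96  0.27 -0.02]]
tool up axis [ 0.02 -0.    1.  ] [600.15  80.04 250.91]
```

```bash
cat > band.py <<'E'
from off import *
def band(fn,c,zc):
    v=V(fn);P=v.cloud();h,s,va=cv2.split(v.hsv)
    m=(h>15)&(h<38)&(s>110)&(np.hypot(P[...,0]-c[0],P[...,1]-c[1])<14)&(np.abs(P[...,2]-zc)<20)
    vv,uu=np.nonzero(m); o,d=v.ray(uu.mean(),vv.mean())
    # closest point on ray to vertical line at c
    A=np.array([[d[0],0],[d[1],0]]); t=((c[0]-o[0])*d[0]+(c[1]-o[1])*d[1])/(d[0]**2+d[1]**2)
    print(fn,'band',m.sum(),uu.mean(),vv.mean(),'rows',vv.min(),vv.max(),'z on axis',(o+t*d)[2],'depth z',np.nanmedian(P[m][:,2]))
    return v,m
E
python3 - <<'E'
from band import *
band('s7',(598.8,78.5),195);band('d7',(598.8,78.5),195)
for fn in('s7','d7'):
    v=V(fn);P=v.cloud(); m=(P[...,2]>125)&(P[...,2]<198)&(np.hypot(P[...,0]-598,P[...,1]-79)<14)
    print('tip z',np.nanmin(P[m][:,2]))
rows(602,81.2,250.9)
E
```

```text
band.py:5: RuntimeWarning: Mean of empty slice.
  vv,uu=np.nonzero(m); o,d=v.ray(uu.mean(),vv.mean())
  ret = ret.dtype.type(ret / rcount)
band.py:8: RuntimeWarning: Mean of empty slice.
  print(fn,'band',m.sum(),uu.mean(),vv.mean(),'rows',vv.min(),vv.max(),'z on axis',(o+t*d)[2],'depth z',np.nanmedian(P[m][:,2]))
Traceback (most recent call last):
  File "band.py", line 8, in band
    print(fn,'band',m.sum(),uu.mean(),vv.mean(),'rows',vv.min(),vv.max(),'z on axis',(o+t*d)[2],'depth z',np.nanmedian(P[m][:,2]))
                                                       ~~~~~~^^
ValueError: zero-size array to reduction operation minimum which has no identity
```

Run:
```python
from band import *
band('d7',(598.8,78.5),195)
for fn in('s7','d7'):
    v=V(fn);P=v.cloud(); m=(P[...,2]>125)&(P[...,2]<198)&(np.hypot(P[...,0]-598,P[...,1]-79)<14)
    print('tip z',np.sort(P[m][:,2])[:6])
rows(602,81.2,222)
```

```text
d7 band 14 336.5 236.92857142857142 rows 231 239 z on axis 196.09684749116457 depth z 197.67635971961568
tip z [150.32 153.09 153.62 153.74 156.46 157.87]
tip z [148.66 149.38 151.61 151.81 152.15 153.65]
t 12.53 at [600.2  80.  250.9] a -20.5 F [-0.7  0.7 -1.1] w 26.0 tilt 1.28
xyz [0.05 0.72 0.05] turn 0
```

Request:
jog_arm(
  series=[
    {"xyz":[0.04,0,0.05],"turn":0},
    {"xyz":[0.04,0.3,0.05],"turn":0},
    {"xyz":[0.05,0.6,0.05],"turn":0},
    {"xyz":[0.05,0.65,0.05],"turn":0},
    {"xyz":[0.05,0.65,0.05],"turn":0},
    {"xyz":[0.05,0.65,0.05],"turn":0},
  ],
)

```text
clock: 13.28
ee_pos: [602.4, 81.3, 225.1]
ee_rot: [-1.555, 0.298, -0.264]
wrist_force: [0.0, 0.1, -1.3]
width: 25.4
```

Run:
```python
from band import *
rows(602,81.2,169)
shot('side','d8');shot('scene','s8');shot('wrist','w8')
a=stemplane('s8',(600,80),124,172);b=stemplane('d8',(600,80),124,172)
for z in (122,168): print('axis',inter(a,b,z))
d,ax=off(a,b,PS,PD); print('port-axis at z115',d,'axis',ax, 'port est', inter(a,b,115)+d)
band('d8',(600,80),168)
A=cv2.imread('pics/s8.png')[170:260,300:400];B=cv2.imread('pics/d8.png')[200:290,285:385]
cv2.imwrite('pics/c8.png',cv2.resize(np.hstack([A,B]),(798,359),interpolation=cv2.INTER_NEAREST))
```

```text
t 13.28 at [602.4  81.3 225.1] a -20.5 F [ 0.   0.1 -1.3] w 25.4 tilt 1.24
xyz [0.02 1.4  0.  ] turn 0
s8 rows 219.0 226.0 widths [3 2 4 4 4 4 3 3] res 0.24167692917455122 slope -0.1726190476190465
d8 rows 246.0 261.0 widths [2 3 4 4 4 4 4 4 4 4 4 4 4 4 4 4] res 0.037574816434227803 slope 0.003186274509804921
axis [599.76  80.32 122.  ]
axis [600.9  81.3 168. ]
view offsets mm [-0.3  0.4] normals [[-0.24 -0.97  0.03]
 [ 0.96  0.28 -0.03]]
port-axis at z115 [0.36 0.22 0.  ] axis [0.02 0.02 1.  ] port est [599.95  80.39 115.  ]
d8 band 15 334.53333333333336 246.6 rows 245 248 z on axis 168.59758628995496 depth z 170.85748520395055
```

View pics/c8.png

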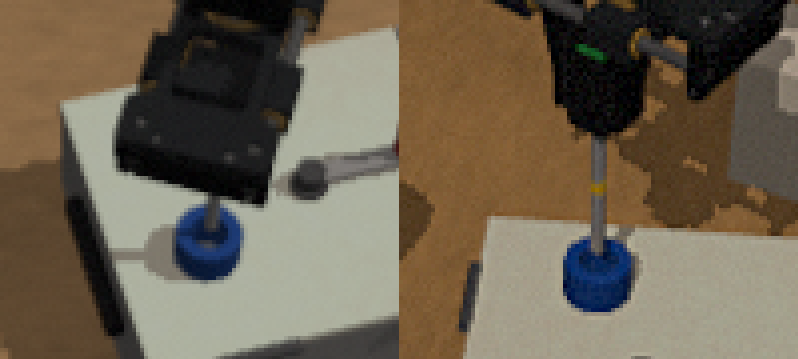

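View pics/w8.png

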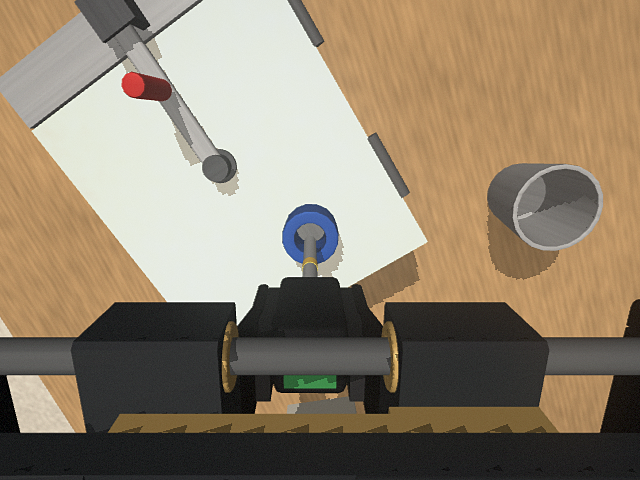

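The stem is centred over the bore in all three views; in the wrist view both the stem and the port sit at column 310. I'll lower it gently.

Request:
jog_arm(
  series=[
    {"xyz":[0.0,0.15,-0.01],"turn":0},
    {"xyz":[0.0,0.35,-0.01],"turn":0},
    {"xyz":[0.0,0.55,-0.01],"turn":0},
    {"xyz":[0.01,0.7,-0.01],"turn":0},
    {"xyz":[0.01,0.75,-0.01],"turn":0},
    {"xyz":[0.01,0.75,-0.01],"turn":0},
  ],
)

```text
clock: 14.18
ee_pos: [602.0, 80.8, 195.1]
ee_rot: [-1.555, 0.298, -0.264]
wrist_force: [-0.7, -0.0, -0.7]
width: 25.8
```

Run:
```python
from band import *
rows(602,81,169.4)
shot('side','d9');shot('scene','s9')
b=stemplane('d9',(600,80),121,141);d=b[0]@b[2].plane(*PD,115)-b[1]; print('side offset',d,b[0])
try:
  a=stemplane('s9',(600,80),121,141);print('scene offset',a[0]@a[2].plane(*PS,115)-a[1],a[0])
except Exception as e: print(e)
band('d9',(600,80),140)
A=cv2.imread('pics/s9.png')[170:260,300:400];B=cv2.imread('pics/d9.png')[200:290,285:385]
cv2.imwrite('pics/c9.png',cv2.resize(np.hstack([A,B]),(798,359),interpolation=cv2.INTER_NEAREST))
```

```text
t 14.18 at [602.   80.8 195.1] a -20.5 F [-0.7 -0.  -0.7] w 25.8 tilt 1.24
xyz [0.01 0.64 0.01] turn 0
d9 rows 257.0 263.0 widths [4 4 4 4 4 4 2] res 3.978210612693631e-14 slope -1.9353908332373647e-14
side offset 0.34257718279707206 [ 0.96  0.28 -0.03]
s9 rows 227.0 227.0 widths [3] res 0.0 slope 0.7753303964757704
scene offset nan [nan nan nan]
d9 band 11 334.3636363636364 256.45454545454544 rows 255 258 z on axis 138.69160098649195 depth z 140.7688532830167axis.py:10: RankWarning: Polyfit may be poorly conditioned
  k=np.polyfit(A[:,1],A[:,0],1); res=A[:,0]-np.polyval(k,A[:,1])
axis.py:13: RuntimeWarning: invalid value encountered in divide
  n=np.cross(r1,r2); n/=np.linalg.norm(n)
```

View pics/c9.png

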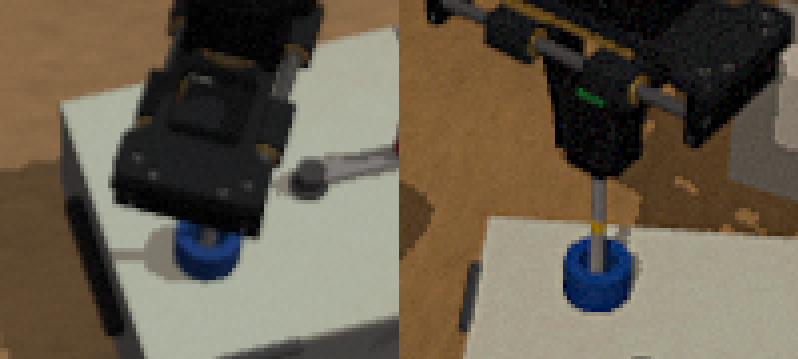

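The stem is inside the bore and still centred (side view: stem column 334, port 334). Now the final lowering of about 25.5 mm.

Request:
jog_arm(
  series=[
    {"xyz":[0.0,0.15,0.0],"turn":0},
    {"xyz":[0.0,0.35,0.0],"turn":0},
    {"xyz":[0.0,0.5,0.0],"turn":0},
    {"xyz":[0.0,0.6,0.0],"turn":0},
    {"xyz":[0.0,0.64,0.0],"turn":0},
    {"xyz":[0.0,0.64,0.0],"turn":0},
    {"xyz":[0.0,0.64,0.0],"turn":0},
  ],
)

```text
clock: 15.15
ee_pos: [601.9, 80.8, 170.1]
ee_rot: [-1.555, 0.297, -0.265]
wrist_force: [0.5, -0.7, -1.5]
width: 26.1
```

Run:
```python
from band import *
rows(602,81,169.4)
shot('side','d10');shot('scene','s10');shot('wrist','w10')
b=stemplane('d10',(600,80),118,156);
print('side offset',b[0]@b[2].plane(*PD,115)-b[1])
band('d10',(600,80),115)
A=cv2.imread('pics/s10.png')[170:260,300:400];B=cv2.imread('pics/d10.png')[200:290,285:385]
cv2.imwrite('pics/c10.png',cv2.resize(np.hstack([A,B]),(798,359),interpolation=cv2.INTER_NEAREST))
W=cv2.imread('pics/w10.png')[150:390,180:440]
cv2.imwrite('pics/w10c.png',cv2.resize(W,(650,600),interpolation=cv2.INTER_CUBIC))
v=V('w10');P=v.cloud();h,s,va=cv2.split(v.hsv)
m=(h>100)&(h<130)&(s>130)&(np.abs(P[...,2]-115)<4)&(np.hypot(P[...,0]-600,P[...,1]-80)<30);q=P[m]
print('wrist port',m.sum(),cv2.minEnclosingCircle(q[:,:2].astype(np.float32)),np.median(q[:,2]))
y=(h>15)&(h<38)&(s>110)&(np.hypot(P[...,0]-600,P[...,1]-80)<12)
print('wrist band',y.sum(),np.nanmean(P[y],0))
print(robot.observe()['dq'],robot.observe()['wrist_force'])
```

```text
t 15.15 at [601.9  80.8 170.1] a -20.5 F [ 0.5 -0.7 -1.5] w 26.1 tilt 1.17
xyz [0.   0.02 0.01] turn 0
d10 rows 253.0 263.0 widths [4 4 4 4 4 4 3 3 3 4 4] res 0.20530163255702277 slope -0.027272727272720374
side offset -0.419654565925498
d10 band 9 333.77777777777777 264.6666666666667 rows 263 266 z on axis 112.84024600155954 depth z 116.24968995183895
wrist port 1608 ((601.058349609375, 81.56732940673828), 19.68292808532715) 114.38200390490661
wrist band 85 [602.11  83.56 120.54]
[-0.  0.  0. -0.  0.  0.] [ 0.35  0.08 -0.89]
```

View pics/c10.png

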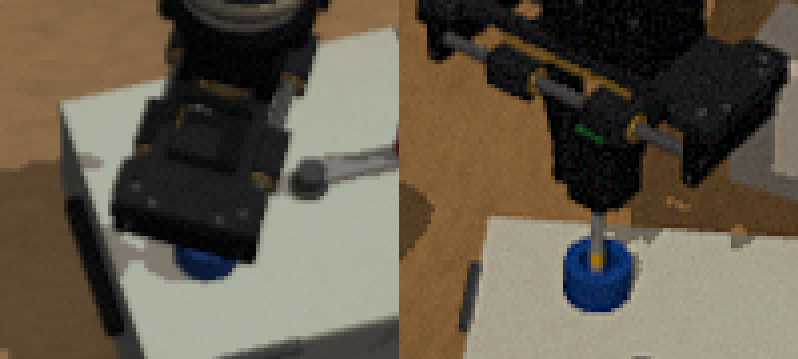

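View pics/w10c.png

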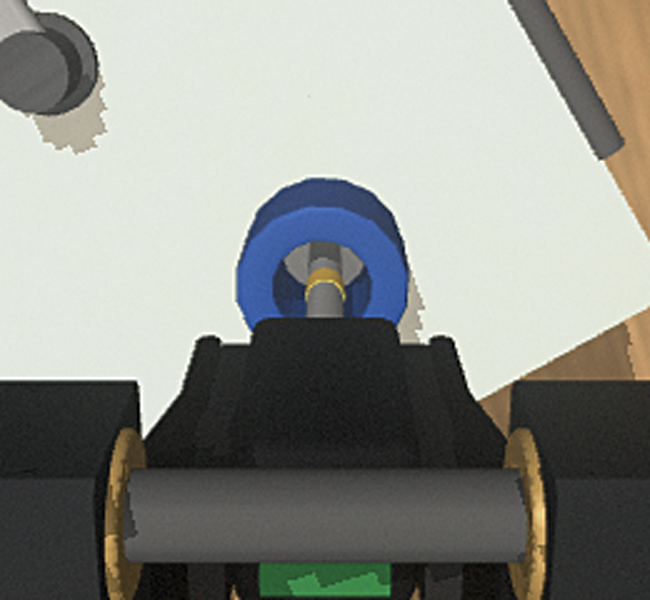

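The stem looks centred, but the band-height readings differ: kinematics +1.3 mm, the side depth map +1.7 mm, and the wrist view higher. I'll check this more closely.

Run:
```python
from band import *
v=V('w10');P=v.cloud();h,s,va=cv2.split(v.hsv)
y=(h>15)&(h<38)&(s>110)&(np.hypot(P[...,0]-600,P[...,1]-80)<12)
for r in range(258,285):
    u=np.nonzero(y[r,290:330])[0]
    c=311; print(r,len(u),(u.min()+290,u.max()+290) if len(u) else '',P[r,c],v.im[r,c])
m=(h>100)&(h<130)&(s>130)&(np.abs(P[...,2]-115)<5)&(np.hypot(P[...,0]-600,P[...,1]-80)<22)
print('ring z by side', [ (np.median(P[m&(np.abs(P[...,1]-yy)<3)][:,2])) for yy in (68,75,81,88,95)])
```

```text
258 8 (np.int64(306), np.int64(313)) [603.49  84.23 113.83] [169 140  69]
259 10 (np.int64(305), np.int64(314)) [603.59  84.4  116.05] [165 137  71]
260 12 (np.int64(304), np.int64(315)) [603.65  84.46 117.95] [164 135  71]
261 14 (np.int64(303), np.int64(316)) [603.67  84.43 119.53] [164 132  68]
262 14 (np.int64(303), np.int64(316)) [603.69  84.42 121.15] [214 197  96]
263 7 (np.int64(303), np.int64(316)) [603.61  84.16 122.  ] [113 112 117]
264 4 (np.int64(303), np.int64(316)) [603.58  84.03 123.21] [115 115 115]
265 3 (np.int64(302), np.int64(316)) [603.64  84.1  125.  ] [113 112 109]
266 2 (np.int64(302), np.int64(316)) [603.47  83.65 125.27] [115 109 109]
267 1 (np.int64(302), np.int64(302)) [603.42  83.46 126.26] [114 114 112]
268 1 (np.int64(317), np.int64(317)) [603.45  83.46 127.8 ] [115 114 111]
269 2 (np.int64(302), np.int64(317)) [603.62  83.81 130.31] [117 118 115]
270 0  [603.68  83.87 131.99] [115 115 112]
271 0  [603.46  83.31 131.88] [114 113 110]
272 0  [603.76  83.96 135.14] [117 114 113]
273 0  [603.77  83.93 136.48] [114 114 110]
274 0  [603.78  83.88 137.76] [114 111 111]
275 0  [603.8   83.87 139.14] [116 113 112]
276 0  [603.84  83.9  140.59] [125 124 120]
277 0  [607.25  91.95 163.63] [35 35 39]
278 0  [607.35  92.14 165.32] [32 34 34]
279 0  [607.55  92.56 167.61] [37 36 37]
280 0  [607.54  92.5  168.58] [38 35 36]
281 0  [nan nan nan] [38 41 44]
282 0  [607.5   92.32 170.37] [35 33 34]
283 0  [607.56  92.42 171.74] [36 38 38]
284 0  [607.42  92.03 171.84] [43 45 44]
ring z by side [np.float64(114.12947047841556), np.float64(114.26908063835177), np.float64(114.40748849453468), np.float64(114.38425248106023), np.float64(114.51607022928567)]
```

Request:
jog_arm(
  series=[
    {"xyz":[-0.01,0.03,0.01],"turn":0},
    {"xyz":[-0.01,0.055,0.01],"turn":0},
    {"xyz":[-0.01,0.055,0.01],"turn":0},
    {"xyz":[-0.01,0.055,0.01],"turn":0},
  ],
)

```text
clock: 15.8
ee_pos: [601.6, 81.3, 167.9]
ee_rot: [-1.555, 0.297, -0.265]
wrist_force: [0.1, 0.1, -1.8]
width: 25.7
```

Run:
```python
from band import *
rows(602,81,168)
shot('side','d11');shot('wrist','w11');shot('scene','s11')
b=stemplane('d11',(600,80),118,152);print('side offset',b[0]@b[2].plane(*PD,115)-b[1])
band('d11',(600,80),115)
v=V('w11');P=v.cloud();h,s,va=cv2.split(v.hsv)
for r in range(254,266): print(r,P[r,311],v.im[r,311])
m=(h>100)&(h<130)&(s>130)&(np.abs(P[...,2]-115)<4)&(np.hypot(P[...,0]-600,P[...,1]-80)<30);q=P[m]
print('wrist port',cv2.minEnclosingCircle(q[:,:2].astype(np.float32)),np.median(q[:,2]))
def loc(fn):
    v=V(fn);P=v.cloud();o={}
    for n,c,r,h in (('roll',None,0,50),):pass
    return v.im
for f in ('scene','side'):
    A=V(f[0:5]+'0' if f=='scene' else 'side0').im; B=V('s11' if f=='scene' else 'd11').im
    d=(np.abs(A.astype(int)-B).max(2)>60).astype(np.uint8)
    n,l,st,ce=cv2.connectedComponentsWithStats(cv2.morphologyEx(d,cv2.MORPH_OPEN,np.ones((3,3))))
    print(f,st[1:][st[1:,4]>20].tolist())
s=robot.observe();print(s['clock'],s['dq'].round(4),s['wrist_force'].round(2),s['width'])
```

```text
t 15.8 at [601.6  81.3 167.9] a -20.5 F [ 0.1  0.1 -1.8] w 25.7 tilt 1.17
xyz [ 0.01 -0.   -0.  ] turn 0
d11 rows 254.0 263.0 widths [4 4 4 4 4 4 5 4 4 4] res 0.2067937048452753 slope 0.012727272727275363
side offset 0.6983042506772108
d11 band 8 333.875 265.125 rows 264 266 z on axis 111.38804280234251 depth z 114.5184694753832
254 [603.1   84.82 104.67] [85 85 85]
255 [603.02  84.55 105.64] [82 82 82]
256 [603.12  84.71 107.94] [114 117 120]
257 [603.32  85.11 110.98] [157 134  75]
258 [603.08  84.49 110.78] [166 138  66]
259 [603.12  84.5  112.54] [167 140  73]
260 [603.25  84.74 114.98] [164 134  71]
261 [603.43  85.1  117.76] [163 132  68]
262 [603.23  84.54 117.72] [214 199  98]
263 [603.39  84.85 120.28] [113 114 118]
264 [603.27  84.51 120.89] [111 111 112]
265 [603.19  84.26 121.72] [115 115 111]
wrist port ((601.323486328125, 81.84871673583984), 19.678407669067383) 114.38868554377808
scene [[0, 0, 57, 21, 636], [248, 0, 13, 12, 85], [328, 0, 82, 236, 10285], [263, 23, 7, 8, 37], [273, 31, 10, 11, 64], [326, 31, 6, 41, 232], [18, 53, 91, 63, 1905], [342, 55, 18, 31, 416], [216, 67, 13, 10, 56], [211, 70, 4, 8, 26], [222, 104, 8, 7, 40], [166, 137, 6, 7, 28], [257, 138, 10, 7, 35], [277, 140, 6, 6, 27], [71, 143, 21, 11, 95], [52, 145, 6, 7, 25], [102, 145, 6, 5, 23], [247, 145, 8, 5, 30], [30, 147, 6, 9, 35], [16, 147, 80, 28, 1126], [239, 193, 14, 20, 233], [396, 195, 10, 17, 100]]
side [[465, 0, 44, 7, 208], [574, 0, 10, 6, 55], [604, 0, 27, 19, 363], [635, 0, 5, 15, 53], [303, 51, 177, 126, 10061], [486, 58, 154, 214, 17129], [566, 72, 10, 6, 57], [558, 141, 10, 6, 53], [290, 177, 93, 77, 3487], [630, 183, 10, 18, 96], [383, 193, 13, 21, 195], [307, 213, 12, 13, 117], [322, 218, 9, 6, 37], [333, 260, 3, 8, 24], [367, 288, 8, 18, 125], [341, 296, 7, 20, 128]]
15.95 [ 0. -0. -0. -0.  0. -0.] [ 0.2  -0.05 -0.78] 26.102836285136995
```

View pics/s11.png

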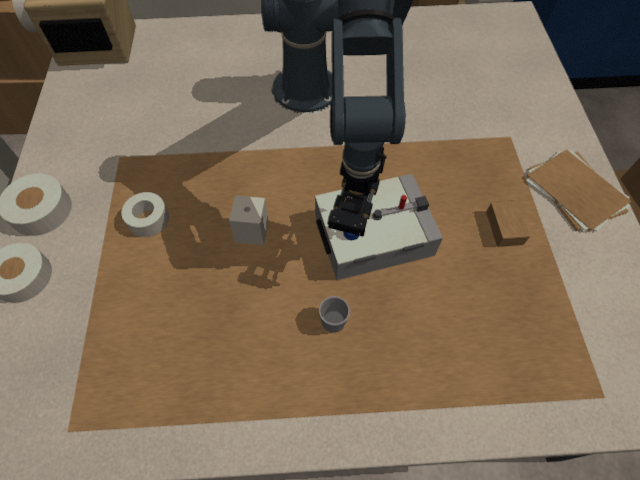

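View pics/d11.png

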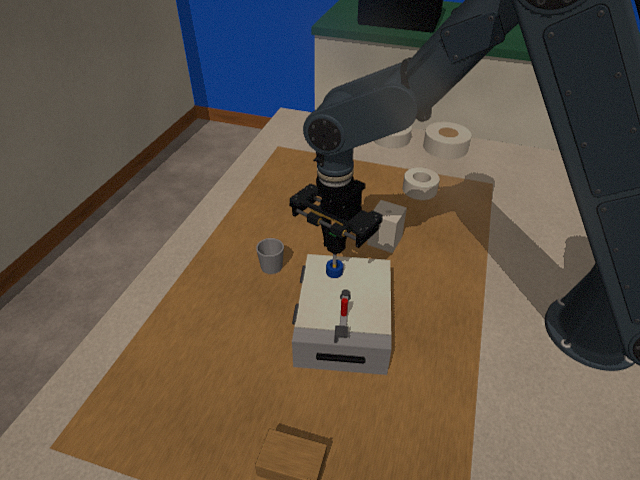

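All checks agree: the band is within about 1 mm of the mouth, the stem is within about 1 mm of centre, the arm is still, the latch is home and the bystanders haven't moved. Handing in.

```bash
python3 -c "
from h import *
print(robot.hand_in()); s=robot.observe(); print(s['clock'],s['ee_pos'],s['wrist_force'],s['width'])"
```

```text
the job is handed in; nothing more can be done
None
the job is handed in; nothing more can be done
```

I handed the job in at about 16 s, with the latch bar home and the probe held still in the guide port. No verdict was reported, so what follows rests on my own last checks.

**Latch:** I gripped the knob, swung the bar round its arc and pushed it hard against the stop. The knob was then measured at (543.5, 208.2) mm, against a predicted home of (544.1, 207.3) mm. In the last scene and side views the bar was still inside the catch.

**Probe height:** The wrist and side depth readings put the middle of the yellow band within about 0.5 mm of the mouth. The TCP height puts it about 1 mm below. The image-row estimate from the side view had read up to about 4 mm high before I lowered the last 2.2 mm. I trusted it least, because the band is only 3–4 pixels tall there.

**Probe centring:** The stem was about 1 mm from the port's axis in the wrist view and 0.7 mm in the side view. In the scene view the gripper hid the stem, so that view gave no final check.

**Probe tilt:** The tool leans about 1.2° (0.02 rad), picked up while pushing against the latch stop. That shifts the tip about 1 mm from the band, within the 4 mm limit.

**Contact and bystanders:** Joint speeds were zero, and the wrist force showed little more than the probe's weight (about 0.8 to 1.8 N), with no sign of contact with the port. Comparing start and end pictures showed no change at the label roll, carton or steel cup.

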